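# Fan the washed printing plates out to dry

### The arm

A 6-joint arm with a two-finger parallel gripper is mounted at the origin on the work surface. World frame = base frame: x ahead of the robot, y to its left, z up, the work surface at z = 0. Lengths are in mm, angles in rad, forces in N, time in s.
With the tool pointing down it reaches from about 275 to 850 mm from the base axis. Payload 19 kg.
Tool frame: the origin (TCP) lies at the very end of the fingers, on their centre line; the grasp point (between the pads) lies 19 mm behind it; y points along the fingers, x is the direction in which the jaws open and shut, and the axes are right-handed (so a half turn about y gives the same grasp; the last joint's range is limited). The gripper opens to 85 mm and grips with 20 to 120 N. Pads are 22 mm wide; open, the fingers measure 114 mm over their backs; the gripper's body (76 mm by 85 mm) begins 54 mm behind the grasp point. The pads swing forward as they close: fully open they stand 13 mm farther back than shut.
Start: joints at [-1.277, 0.15, 1.437, -0, 1.554, -0.134], TCP at [238.522, -523.161, 231.267] pointing down, gripper open.
Joint ranges: [-2.8, 2.8], [-0.68, 2.1], [0.12, 2.68], [-1.39, 4.53], [0.16, 2.79], [-2.81, 2.81]. Speed limits (rad/s): [1.89, 1.89, 2.22, 3.01, 3.01, 3.01].

### API

Orientations are given as a unit quaternion [x, y, z, w].
In Python, from plant import manip gives the robot as it stands.
- The arm moves only by the tool arm_command, never from a script. Its argument "moves" is a list of rows, each a list of 3 entries, a list of its own where there are three numbers: the shift along the world's x, y, z in m, then the turn, a rotation vector about the world's x, y, z in degrees, then the finger opening in m, from 0 to 0.0854. In form: [[[tx, ty, tz], [rx, ry, rz], hand], ...]. A call has 1 to 8 rows; each row is the pose to reach, as a shift and turn from the pose commanded when the call began; what a row does not reach only later rows make up. A row lasts 1/12 s, in which the tool goes at most 41.7 mm and 7.16 degrees, less where a joint would pass 70% of its speed; a pose out of reach is approached as far as the arm can. A call with a gripper value outside its range is refused whole. The fingers move at their own pace and stop on an object; "newtons" is the grip in N (left out, the last holds). Time passes only in rows, so rows that repeat a pose let the fingers close. It gives the time, the measured TCP pose, the force and the opening at its end, in the units of the state.
- manip.get_obs(): the state, without advancing time (a new reading comes with each control period).
- manip.snapshot(name): name is "scene" or "top" or "wrist"; returns the picture (480x640x3 uint8, red, green, blue); there is no depth.
- manip.get_calibration(name): a dict with "fx", "fy", "cx", "cy" (pixels), "view" (4x4, takes a point from world to camera coordinates). Camera axes: x right, y up, looking along -z (the intrinsics and any distortion apply to the point x, -y, -z); pixel columns grow to the right and rows downward; lengths in mm; the calibration is good to about 2 mm. A picture is of the moment at which its call begins: read the wrist's pose just before it. get_calibration takes no time and is no camera call; for the wrist camera it gives the pose at the moment of the call.
- manip.job_done(): hands the job in, once; it reports no verdict.
The state is a dict: "time": time; "qpos": joint angles; "qd": joint speeds; "tau": joint torques, N m; "tool_pos": TCP position; "ee_rot": TCP orientation; "ft_force": force on the tool from outside, world axes, zero at the start; "moment": the same for the moment, N m; "opening": finger opening in mm.
Only numpy, scipy, OpenCV 4.12 (cv2) and the standard library are available. Lean on these libraries where they do the work, as an engineer would, in place of code of your own. Each camera call takes 0.05 s, during which the arm holds its last target. There are 200 camera calls.

### The job

Pick the four rectangular printing plates off the green mat and shingle them, leaf side up, along the middle of the drying tray: the widest first, flat with its leaf end up against the stop bar, then the others in order of width down to the narrowest, each square to the tray with its leaf end towards the stop and covering about a third of the length of the plate before it, its other end resting on the tray floor, so that every leaf stays uncovered. Leave the round stamps, the jar and the dabber where they are.

Things in the scene. Friction and masses are not known exactly. Their poses are not given: they have to be found in the camera images.
- plate60_mid (a point): The widest of four loose rectangular wooden printing plates: 60 mm wide (along y), 80 mm long (along x), 10 mm thick, pale wood, about 40 g. A dark carved leaf takes up the half of its top face at the -x end (it reaches from about 4 to 38 mm from that end); the other half is plain. The point is the plate's centre, 5 mm above its underside; x points along its length away from the leaf end, z up. It starts lying flat, leaf up, on a thin fixed green mat (3 mm thick).
- plate48_mid (a point): The second widest of four loose rectangular wooden printing plates: 48 mm wide (along y), 80 mm long (along x), 10 mm thick, pale wood, about 32 g. A dark carved leaf takes up the half of its top face at the -x end (it reaches from about 4 to 38 mm from that end); the other half is plain. The point is the plate's centre, 5 mm above its underside; x points along its length away from the leaf end, z up. It starts lying flat, leaf up, on a thin fixed green mat (3 mm thick).
- plate36_mid (a point): The third widest of four loose rectangular wooden printing plates: 36 mm wide (along y), 80 mm long (along x), 10 mm thick, pale wood, about 25 g. A dark carved leaf takes up the half of its top face at the -x end (it reaches from about 4 to 38 mm from that end); the other half is plain. The point is the plate's centre, 5 mm above its underside; x points along its length away from the leaf end, z up. It starts lying flat, leaf up, on a thin fixed green mat (3 mm thick).
- plate24_mid (a point): The narrowest of four loose rectangular wooden printing plates: 24 mm wide (along y), 80 mm long (along x), 10 mm thick, pale wood, about 18 g. A dark carved leaf takes up the half of its top face at the -x end (it reaches from about 4 to 38 mm from that end); the other half is plain. The point is the plate's centre, 5 mm above its underside; x points along its length away from the leaf end, z up. It starts lying flat, leaf up, on a thin fixed green mat (3 mm thick).
- tray_stop (a point): Drying tray, fixed to the table: a flat grey floor 160 mm wide whose top is 6 mm above the table, with an upright aluminium stop bar across one end (20 mm above the floor, 12 mm thick). The point is at floor level, in the middle of the stop's inner face. x runs from there along the tray's centre line (273 mm of floor, far end open), z up. Along both long sides runs a 5 mm wide rim, only 4 mm above the floor, its inner face 75 mm from the centre line.
- round_a_mid (a point): Round wooden stamp, 54 mm across, 10 mm thick, same wood as the plates, dark flower on top, loose on the green mat. To be left alone. The point is its centre, half-way up.
- round_b_mid (a point): Round wooden stamp, 54 mm across, 10 mm thick, same wood as the plates, dark flower on top, loose on the green mat. To be left alone. The point is its centre, half-way up.
- jar: Closed jar of yellow paint with a white cap, 52 mm across, 58 mm high, standing beyond the mat and tray. To be left alone. Origin at the centre of its underside.
- dabber: Dabber block with a wooden back, 74 x 49 mm, 26 mm high, standing beyond the mat and tray. To be left alone. Origin at the centre of its underside.
Not all that is in view belongs to the job. What is shaped like the part that bears plate60_mid but orange or purple is not meant.

How it is judged (in metres and radians):
On the way, in this order (a step that is already met when the one before it is completed fails the run):
1. the widest plate (60 mm) lies released in its place: flat against the end stop (y of plate60_mid in the frame of tray_stop between -0.013 and 0.013 m and angle between the x axis of plate60_mid and the x axis of tray_stop, either way round below 0.2 rad and x of tray_stop in the frame of plate60_mid below 0 m and x of plate60_mid in the frame of tray_stop between 0.036 and 0.053 m and angle between plate60_mid's own z axis and vertical below 0.05 rad and contact force between the fingers and plate60 below 0.05 N), for 0.2 s.
2. the second widest plate (48 mm) lies released in its place: leaning on the plate before, overlapping it by about a third (y of plate48_mid in the frame of tray_stop between -0.013 and 0.013 m and angle between the x axis of plate48_mid and the x axis of tray_stop, either way round below 0.2 rad and x of tray_stop in the frame of plate48_mid below 0 m and x of plate48_mid in the frame of plate60_mid between 0.041 and 0.066 m and angle between plate48_mid's own z axis and vertical between 0.09 and 0.3 rad and contact force between the fingers and plate48 below 0.05 N), for 0.2 s.
3. the third widest plate (36 mm) lies released in its place: leaning on the plate before, overlapping it by about a third (y of plate36_mid in the frame of tray_stop between -0.013 and 0.013 m and angle between the x axis of plate36_mid and the x axis of tray_stop, either way round below 0.2 rad and x of tray_stop in the frame of plate36_mid below 0 m and x of plate36_mid in the frame of plate48_mid between 0.041 and 0.066 m and angle between plate36_mid's own z axis and vertical between 0.09 and 0.3 rad and contact force between the fingers and plate36 below 0.05 N), for 0.2 s.
4. the narrowest plate (24 mm) lies released in its place: leaning on the plate before, overlapping it by about a third (y of plate24_mid in the frame of tray_stop between -0.013 and 0.013 m and angle between the x axis of plate24_mid and the x axis of tray_stop, either way round below 0.2 rad and x of tray_stop in the frame of plate24_mid below 0 m and x of plate24_mid in the frame of plate36_mid between 0.041 and 0.066 m and angle between plate24_mid's own z axis and vertical between 0.09 and 0.3 rad and contact force between the fingers and plate24 below 0.05 N), for 0.2 s.
At the end, for the whole second after the job is handed in: All plates released, at rest, leaf ends to the stop, within 13 mm of the centre line and 0.2 rad of square; the 60 mm one flat, within 13 mm of the stop; then 48, 36, 24 mm, each leaning (tilt 0.09 to 0.3 rad) on the one before, its centre 41 to 66 mm farther along (all of step 1 and all of step 2 and all of step 3 and all of step 4 and linear speed of each of plate60, plate48, plate36, plate24 below 0.02 m/s); the robot touches nothing.
It fails at once if a round stamp is moved more than 20 mm (distance of any of round_a_mid, round_b_mid from where it was at the start of the episode above 0.02 m).
It fails at once if the jar or the dabber is moved more than 20 mm (distance of any of jar, dabber from where it was at the start of the episode above 0.02 m).
It also fails if it takes over 99 s, if anything falls off the work surface, if the arm or the gripper's body presses on something with over 40 N, if the wrist force passes 120 N, or if a joint passes its speed limit or range.

## Working session

There is one attempt and no reset: what is moved stays moved. The work goes in short steps, Python scripts to look and compute and a tool call to move; the robot and the scene stay as the last step left them, time stands still between calls to the robot, and variables do not carry over. Pictures are saved under pics/ and viewed, about 12 in all and at most 16, crops included, and the job is handed in when it is done.

Besides the shell and the picture viewer there is one more tool, called as a command line: name --argument value ..., lists and objects as JSON in quotes. arm_command: Moves the arm, as the interface text tells. Its arguments: {"type":"object","properties":{"moves":{"type":"array","items":{"type":"array"}},"newtons":{"type":"number"}},"required":["moves"]}

```bash
mkdir -p pics; ls
python3 - <<'E'
from plant import manip
import cv2,numpy as np
for n in("top","scene"):
    im=manip.snapshot(n); cv2.imwrite(f"pics/{n}0.png",im[:,:,::-1])
    c=manip.get_calibration(n); print(n,c)
print(manip.get_obs())
E
```

```text
pics
top {'fx': 489.7303790418826, 'fy': 489.7303790418826, 'cx': 323.76046846960463, 'cy': 235.00242468423122, 'view': array([[ 1.76194348e-02, -9.99784753e-01, -1.09545987e-02,
        -6.57527814e+01],
       [ 9.91265523e-01,  1.60350021e-02,  1.30902796e-01,
        -5.40472047e+02],
       [-1.30698963e-01, -1.31653493e-02,  9.91334683e-01,
        -1.13344915e+03],
       [ 0.00000000e+00,  0.00000000e+00,  0.00000000e+00,
         1.00000000e+00]])}
scene {'fx': 456.3743486984363, 'fy': 456.3743486984363, 'cx': 314.81978192572143, 'cy': 231.48230892981775, 'view': array([[-4.42646586e-01,  8.96689215e-01,  3.52859821e-03,
         3.00694994e+02],
       [-7.45729166e-01, -3.70305360e-01,  5.53860949e-01,
         3.47890203e+02],
       [ 4.97947798e-01,  2.42533280e-01,  8.32601704e-01,
        -1.42734450e+03],
       [ 0.00000000e+00,  0.00000000e+00,  0.00000000e+00,
         1.00000000e+00]])}
{'time': 0.1, 'qpos': array([-1.27699632e+00,  1.50925552e-01,  1.43791536e+00,  1.48390035e-05,
        1.55378988e+00, -1.34009696e-01]), 'qd': array([ 0.00017782, -0.00170986, -0.00202209, -0.00028867, -0.00036187,
        0.00115091]), 'tau': array([ 6.09938346e-03, -7.14374185e+01, -5.71795070e+01, -2.37130889e-04,
        7.01824436e-03,  1.18968549e-05]), 'tool_pos': array([ 238.47759472, -522.99232362,  230.76746539]), 'ee_rot': array([-0.59450129,  0.38274209, -0.38219005,  0.59498527]), 'ft_force': array([-0.03284725, -0.67311251,  0.45754811]), 'moment': array([0.0021822 , 0.03230533, 0.04319682]), 'opening': 85.7247248042361}
```

View pics/top0.png

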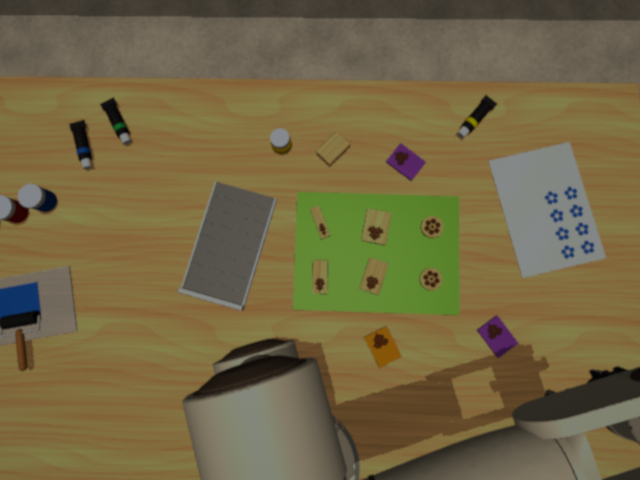

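View pics/scene0.png

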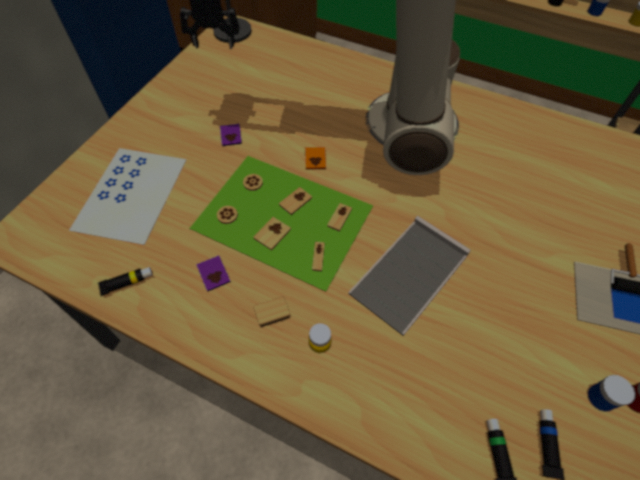

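The top view shows the mat's four rectangular plates near (376,227), (374,277), (320,277) and (320,223). The round stamps are at (431,227) and (431,279). The purple lookalikes at (406,162) and (497,336) and the orange one at (382,346) are off the mat. The stop bar is at the tray's robot-side end, near (212,300).

```bash
cat > h.py <<'E'
from plant import manip
import cv2,numpy as np
def ray(c,px,z):
    px=np.atleast_2d(np.asarray(px,float)); V=np.array(c["view"]); R=V[:3,:3]; o=-R.T@V[:3,3]
    d=np.c_[(px[:,0]-c["cx"])/c["fx"],-(px[:,1]-c["cy"])/c["fy"],-np.ones(len(px))]@R
    return o+d*((z-o[2])/d[:,2])[:,None]
def proj(c,P):
    P=np.atleast_2d(P); V=np.array(c["view"]); q=P@V[:3,:3].T+V[:3,3]
    return np.c_[c["cx"]-c["fx"]*q[:,0]/q[:,2],c["cy"]+c["fy"]*q[:,1]/q[:,2]]
def snap(n,f=None):
    c=manip.get_calibration(n); im=manip.snapshot(n)[:,:,::-1].copy()
    if f: cv2.imwrite("pics/"+f,im)
    return im,c
def plates(im,c,ztop=13):
    """non-green blobs on the mat: world centre, sizes, long-axis yaw away from leaf (deg)"""
    h=cv2.cvtColor(im,cv2.COLOR_BGR2HSV)
    g=((h[...,0]>38)&(h[...,0]<80)&(h[...,1]>120)&(h[...,2]>40)).astype(np.uint8)
    cs,_=cv2.findContours(g,cv2.RETR_EXTERNAL,cv2.CHAIN_APPROX_NONE); mat=max(cs,key=cv2.contourArea)
    m=np.zeros_like(g); cv2.fillPoly(m,[cv2.convexHull(mat)],1); m=cv2.erode(m,np.ones((5,5)))
    b=cv2.morphologyEx(m&(1-g),cv2.MORPH_OPEN,np.ones((3,3)))
    cs,_=cv2.findContours(b,cv2.RETR_EXTERNAL,cv2.CHAIN_APPROX_NONE); out=[]
    for k in cs:
        if cv2.contourArea(k)<150: continue
        w=ray(c,k[:,0],ztop)[:,:2].astype(np.float32); r=cv2.minAreaRect(w)
        box=cv2.boxPoints(r); ctr=np.array(r[0]); e=[box[1]-box[0],box[2]-box[1]]
        e.sort(key=np.linalg.norm); ax=e[1]/np.linalg.norm(e[1])
        kk=np.zeros_like(g); cv2.drawContours(kk,[k],-1,1,-1)
        v,u=np.nonzero((kk>0)&(h[...,2]<0.55*np.percentile(h[...,2][kk>0],80)))
        lf=ray(c,np.c_[u,v],ztop)[:,:2].mean(0) if len(u) else ctr
        if (lf-ctr)@ax>0: ax=-ax
        px=k[:,0].mean(0)
        out.append((px.round(),ctr.round(1),np.round([np.linalg.norm(q) for q in e],1),round(float(np.degrees(np.arctan2(ax[1],ax[0]))),1),round(float((lf-ctr)@ax),1)))
    return out
E
python3 - <<'E'
from h import *
im,c=snap("top")
for p in plates(im,c): print(*p)
print(ray(c,[[217,183],[275,197],[181,291],[242,307]],6).round(0))
h=cv2.cvtColor(im,cv2.COLOR_BGR2HSV)
for p in [(205,260),(212,300),(320,240),(376,215)]: print(p,h[p[1],p[0]])
cv2.imwrite("pics/crop0.png",cv2.resize(im[170:330,170:470],None,fx=2.6,fy=2.6,interpolation=cv2.INTER_CUBIC))
E
```

```text
[431. 279.] [ 443.2 -314.6] [54.2 54.7] 19.2 -0.3
[320. 276.] [443.8 -47.8] [36.2 79.2] 1.0 -17.1
[373. 276.] [ 448.  -177.5] [50.  81.8] -18.0 -16.2
[432. 226.] [ 569.6 -319.1] [51.6 53.8] -89.1 -1.0
[376. 226.] [ 568.1 -182.9] [62.  82.2] -9.8 -15.2
[319. 222.] [576.9 -45.5] [25.4 81.4] 20.6 -17.6
[[671. 212.   6.]
 [638.  66.   6.]
 [403. 286.   6.]
 [368. 137.   6.]]
(205, 260) [19 32 87]
(212, 300) [ 60   6 134]
(320, 240) [ 44 160 134]
(376, 215) [ 24 124 134]
```

View pics/crop0.png

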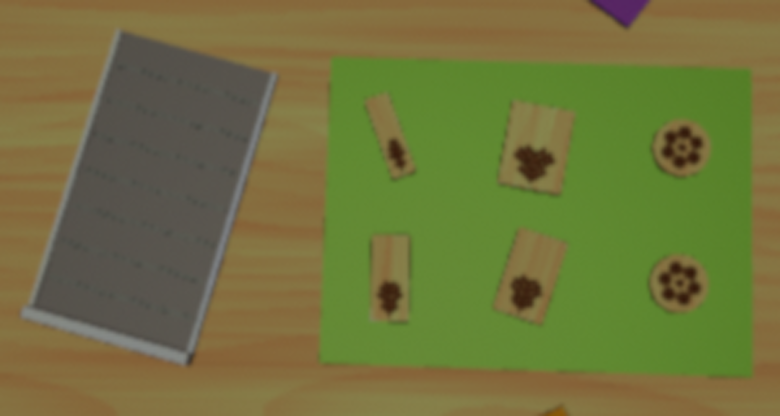

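The crop confirms plate60 at (376,227), plate48 at (373,276), plate36 at (320,276) and plate24 at (319,222). The measured widths of 62/50/36/25 mm fit the description, and every leaf end points at the robot. Next I fit the tray and plan the first approach.

```bash
cat >> h.py <<'E'
from scipy.spatial.transform import Rotation as Ro
def plan(pos,yaw,tilt=0,tag=""):
    """shift (mm) and turn (deg) from the measured pose to TCP pos with jaws across a plate of given yaw/tilt (deg)"""
    o=manip.get_obs(); R0=Ro.from_quat(o["ee_rot"])
    best=None
    for s in (0,180):
        B=np.array([[0,1.,0],[1,0,0],[0,0,-1]]).T  # columns: tool x=plate y, tool y=-z, tool z=x*y
        B=np.c_[[0,1,0],[0,0,-1],[-1,0,0]].astype(float)
        R=Ro.from_euler("ZY",[yaw,tilt],degrees=True)*Ro.from_matrix(B)*Ro.from_euler("y",s,degrees=True)
        rv=(R*R0.inv()).as_rotvec(degrees=True)
        if best is None or np.linalg.norm(rv)<np.linalg.norm(best): best=rv
    print(tag,"shift mm",(np.array(pos)-o["tool_pos"]).round(1),"turn",best.round(2),"| tcp",o["tool_pos"].round(1),"F",o["ft_force"].round(1),"open",round(o["opening"],1),"t",round(o["time"],2),"q6",o["qpos"][5].round(2))
def tray(im,c):
    h=cv2.cvtColor(im,cv2.COLOR_BGR2HSV)
    m=((h[...,1]<70)&(h[...,2]>50)&(h[...,2]<115)).astype(np.uint8)
    a=proj(c,[[520,175,6]])[0].astype(int)
    m=cv2.morphologyEx(m,cv2.MORPH_CLOSE,np.ones((5,5))); m=cv2.morphologyEx(m,cv2.MORPH_OPEN,np.ones((5,5)))
    n,l=cv2.connectedComponents(m); k=(l==l[a[1],a[0]]).astype(np.uint8)
    cs,_=cv2.findContours(k,cv2.RETR_EXTERNAL,cv2.CHAIN_APPROX_NONE); k=max(cs,key=cv2.contourArea)
    return cv2.minAreaRect(ray(c,k[:,0],6)[:,:2].astype(np.float32))
E
python3 - <<'E'
from h import *
for n in("top","scene"):
    im,c=snap(n); r=tray(im,c); print(n,r,cv2.boxPoints(r).round(1).tolist())
    if n=="scene":
        for p in plates(im,c): print(*p)
plan([568,-183,120],-9.8)
print(Ro.from_quat(manip.get_obs()["ee_rot"]).as_matrix().round(2))
E
```

```text
top ((521.7686157226562, 173.79342651367188), (158.049072265625, 274.2647399902344), 75.04013061523438) [[368.8999938964844, 132.8000030517578], [633.9000244140625, 62.0], [674.7000122070312, 214.6999969482422], [409.70001220703125, 285.5]]
scene ((515.0974731445312, 180.384521484375), (155.97207641601562, 288.1722412109375), 75.110595703125) [[355.79998779296875, 142.0], [634.2999877929688, 68.0], [674.4000244140625, 218.6999969482422], [395.8999938964844, 292.79998779296875]]
[318. 256.] [576.9 -41.6] [27.  84.9] 21.0 -17.2
[272. 233.] [ 568.3 -178.7] [66.  85.4] -9.9 -15.9
[227. 214.] [ 570.  -314.8] [56.6 58.8] 26.4 -1.2
[339. 216.] [444.1 -44.1] [40.2 87.2] -0.0 -8.3
[295. 200.] [ 448.1 -173.5] [54.2 85.7] -18.1 -16.6
[252. 182.] [ 444.6 -309.5] [53.1 59. ] 29.9 -5.5
 shift mm [ 329.5  340.1 -111. ] turn [ -0.04   0.   -34.31] | tcp [ 238.5 -523.1  231. ] F [-0.5 -0.2  0.5] open 85.6 t 0.25 q6 -0.13
[[ 0.41 -0.    0.91]
 [-0.91  0.    0.41]
 [-0.   -1.    0.  ]]
```

Plan: tray yaw −15°, and the middle of the stop at about (389, 209). I'm moving above plate60.

arm_command --moves '[[[0.33, 0.34, -0.031], [0, 0, -34.3], 0.085], [[0.33, 0.34, -0.031], [0, 0, -34.3], 0.085], [[0.33, 0.34, -0.031], [0, 0, -34.3], 0.085], [[0.33, 0.34, -0.031], [0, 0, -34.3], 0.085], [[0.33, 0.34, -0.031], [0, 0, -34.3], 0.085], [[0.33, 0.34, -0.031], [0, 0, -34.3], 0.085], [[0.33, 0.34, -0.031], [0, 0, -34.3], 0.085], [[0.33, 0.34, -0.031], [0, 0, -34.3], 0.085]]' --newtons 30

```text
time: 0.92
tool_pos: [456.1, -298.8, 211.0]
ee_rot: [0.455, -0.541, 0.541, -0.455]
ft_force: [0.6, -0.7, -0.9]
opening: 85.0
```

```bash
python3 -c "
from h import *
plan([568,-183,200],-9.8)"
```

```text
shift mm [111.9 115.8 -11. ] turn [0.01 0.01 0.03] | tcp [ 456.1 -298.8  211. ] F [ 0.6 -0.7 -0.9] open 85.0 t 0.92 q6 1.02
```

arm_command --moves '[[[0.112, 0.116, -0.011], [0, 0, 0], 0.085], [[0.112, 0.116, -0.011], [0, 0, 0], 0.085], [[0.112, 0.116, -0.011], [0, 0, 0], 0.085], [[0.112, 0.116, -0.011], [0, 0, 0], 0.085], [[0.112, 0.116, -0.011], [0, 0, 0], 0.085], [[0.112, 0.116, -0.011], [0, 0, 0], 0.085], [[0.112, 0.116, -0.011], [0, 0, 0], 0.085]]'

```text
time: 1.5
tool_pos: [567.0, -184.5, 199.8]
ee_rot: [-0.456, 0.541, -0.541, 0.456]
ft_force: [0.2, 0.3, 0.2]
opening: 85.2
```

```bash
python3 -c "
from h import *
im,c=snap('wrist','w1.png')
for p in plates(im,c): print(*p)
plan([568,-183,60],-9.8)"
```

```text
[202. 343.] [440.1 -37.6] [79.8 95.2] -165.2 -2.4
[332. 316.] [ 448.6 -176.1] [48.6 84.2] -18.1 -3.0
[462. 326.] [ 418.9 -303.8] [ 74.  106.6] 4.2 -17.6
[172. 218.] [576.8 -45.1] [27.8 80.1] 20.7 -8.9
[317. 203.] [ 567.5 -180.7] [60.4 80.6] -9.9 -15.8
[463. 178.] [ 569.2 -315.4] [52.6 55.3] -99.8 -1.2
 shift mm [   1.3    2.1 -140. ] turn [ 0.   -0.01  0.01] | tcp [ 566.7 -185.1  200. ] F [-0.3 -0.2  0.2] open 85.2 t 1.55 q6 1.3
```

View pics/w1.png

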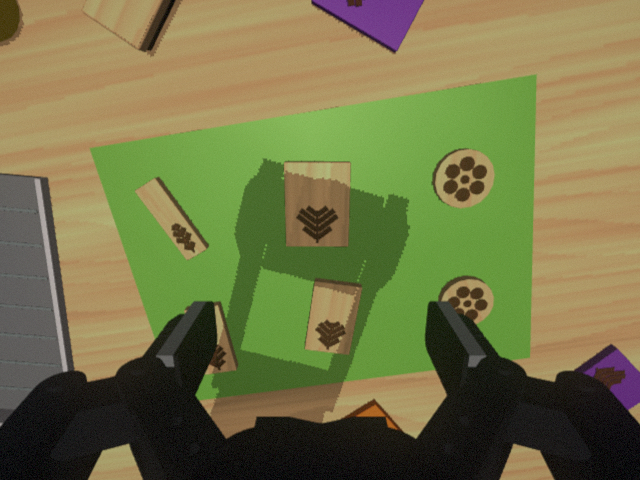

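The wrist picture shows plate60 at (317,203) with its leaf end towards the robot, and its position agrees with the top view. I'm descending.

arm_command --moves '[[[0.001, 0.003, -0.042], [0, 0, 0], 0.085], [[0.001, 0.003, -0.084], [0, 0, 0], 0.085], [[0.001, 0.003, -0.125], [0, 0, 0], 0.085], [[0.001, 0.003, -0.155], [0, 0, 0], 0.085], [[0.001, 0.003, -0.175], [0, 0, 0], 0.085], [[0.001, 0.003, -0.185], [0, 0, 0], 0.085], [[0.001, 0.003, -0.19], [0, 0, 0], 0.085], [[0.001, 0.003, -0.19], [0, 0, 0], 0.085]]'

```text
time: 2.22
tool_pos: [567.9, -182.2, 10.1]
ee_rot: [-0.455, 0.541, -0.541, 0.455]
ft_force: [-0.2, 0.1, -0.3]
opening: 84.9
```

```bash
python3 -c "
from h import *
plan([568,-181.7,1],-9.9)"
```

```text
shift mm [ 0.1  0.5 -9.1] turn [-0.01 -0.01 -0.05] | tcp [ 567.9 -182.2   10.1] F [-0.2  0.1 -0.3] open 84.9 t 2.22 q6 1.3
```

arm_command --moves '[[[0, 0.0005, -0.004], [0, 0, 0], 0.075], [[0, 0.0005, -0.008], [0, 0, 0], 0.065], [[0, 0.0005, -0.008], [0, 0, 0], 0.05], [[0, 0.0005, -0.008], [0, 0, 0], 0.05], [[0, 0.0005, -0.008], [0, 0, 0], 0.05], [[0, 0.0005, -0.008], [0, 0, 0], 0.05], [[0, 0.0005, -0.008], [0, 0, 0], 0.05]]'

```text
time: 2.8
tool_pos: [568.5, -181.1, 2.5]
ee_rot: [0.455, -0.541, 0.541, -0.456]
ft_force: [-2.6, 0.3, 6.5]
opening: 59.1
```

arm_command --moves '[[[0, 0, 0.03], [0, 0, 0], 0.05], [[0, 0, 0.07], [0, 0, 0], 0.05], [[0, 0, 0.1], [0, 0, 0], 0.05], [[-0.013, 0.037, 0.1], [0, 0, -5], 0.05], [[-0.026, 0.074, 0.1], [0, 0, -5], 0.05], [[-0.039, 0.111, 0.1], [0, 0, -5], 0.05], [[-0.052, 0.148, 0.1], [0, 0, -5], 0.05], [[-0.065, 0.185, 0.1], [0, 0, -5], 0.05]]'

```text
time: 3.47
tool_pos: [502.1, 5.5, 102.1]
ee_rot: [0.431, -0.56, 0.56, -0.431]
ft_force: [0.7, 0.8, 0.2]
opening: 58.8
```

```bash
python3 -c "
from h import *
im,c=snap('wrist','w2.png')
plan([430.8,198.1,100],-15)
r=tray(im,c); print(r,cv2.boxPoints(r).round(1).tolist())
"
```

```text
shift mm [-69.2 187.4  -2. ] turn [-0.14 -0.05 -0.3 ] | tcp [500.   10.7 102. ] F [1.8 4.8 0.3] open 58.7 t 3.52 q6 1.69
((500.7490539550781, 171.4613800048828), (141.0952606201172, 319.1732177734375), 60.11887741088867) [[327.20001220703125, 189.8000030517578], [604.0, 30.799999237060547], [674.2999877929688, 153.10000610351562], [397.5, 312.1000061035156]]
```

View pics/w2.png

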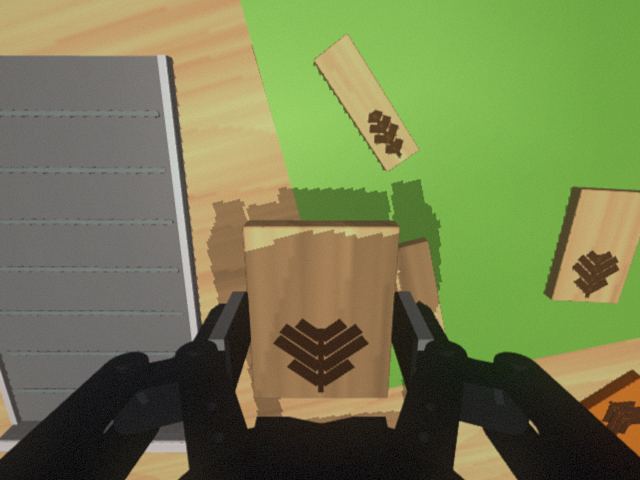

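arm_command --moves '[[[-0.0105, 0.028, 0], [0, 0, -0.1], 0.05], [[-0.0245, 0.066, 0], [0, 0, -0.1], 0.05], [[-0.0385, 0.104, 0], [0, 0, -0.1], 0.05], [[-0.0525, 0.142, -0.01], [0, 0, -0.1], 0.05], [[-0.063, 0.17, -0.02], [0, 0, -0.1], 0.05], [[-0.07, 0.188, -0.03], [0, 0, -0.1], 0.05], [[-0.072, 0.194, -0.03], [0, 0, -0.1], 0.05], [[-0.072, 0.194, -0.03], [0, 0, -0.1], 0.05]]'

```text
time: 4.18
tool_pos: [430.5, 198.9, 71.8]
ee_rot: [-0.432, 0.56, -0.56, 0.431]
ft_force: [0.2, 0.0, -0.2]
opening: 58.6
```

```bash
python3 -c "
from h import *
im,c=snap('top','t2.png')
plan([430.8,198.1,70],-15)
cv2.imwrite('pics/t2c.png',cv2.resize(im[160:330,130:330],None,fx=3.5,fy=3.5,interpolation=cv2.INTER_CUBIC))
im,c=snap('wrist','w3.png'); np.save('w3.npy',c,allow_pickle=True)
"
```

```text
shift mm [-0.5  0.  -2.3] turn [ 0.01  0.01 -0.19] | tcp [431.3 198.1  72.3] F [-0.2  0.1 -0.5] open 58.9 t 4.23 q6 2.1
```

View pics/w3.png

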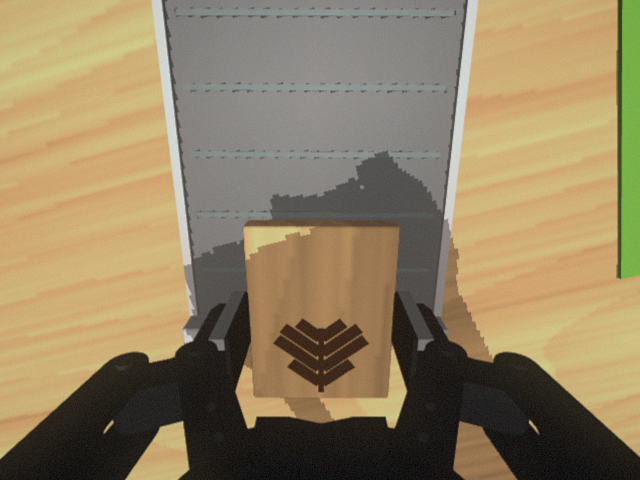

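The plate hangs square over the tray, with rims at about (175,100) and (460,100) and stop ends visible at about (195,328) and (432,325). I'm checking the centre line, stop and held-plate offset numerically.

Run:
```python
from h import *
im=cv2.imread("pics/w3.png"); c=np.load("w3.npy",allow_pickle=True).item()
h=cv2.cvtColor(im,cv2.COLOR_BGR2HSV); m=(h[...,1]<45)&(h[...,2]>150)
a=np.radians(-15); ex=np.array([np.cos(a),np.sin(a)]); ey=np.array([-ex[1],ex[0]]); S=np.array([389.3,209.2])
T=lambda w:np.c_[(w[:,:2]-S)@ex,(w[:,:2]-S)@ey]
for r in (20,60,100,140,180):
    x=np.nonzero(m[r,:640])[0]; L=x[(x>140)&(x<220)]; R=x[(x>420)&(x<500)]
    if len(L) and len(R): print(r,L.min(),L.max(),R.min(),R.max(),T(ray(c,[[L.min(),r],[L.max()+1,r],[R.min(),r],[R.max()+1,r]],10)).round(1).tolist())
print("plate top far/near edge mid & sides at z=81+-")
for z in (78,82): print(T(ray(c,[[321,226],[320,397],[246,226],[398,226]],z)).round(1).tolist())
print(T(manip.get_obs()["tool_pos"][None]))
cv2.imwrite("pics/w3c.png",cv2.resize(im[280:370,150:480],None,fx=2.4,fy=2.4))
```

```text
20 154 163 466 475 [[166.8, 83.6], [166.9, 78.6], [167.3, -71.6], [167.3, -76.6]]
60 159 168 461 470 [[148.7, 83.5], [148.7, 78.3], [149.2, -71.3], [149.2, -76.4]]
100 164 172 457 465 [[129.5, 83.4], [129.5, 78.6], [130.0, -71.5], [130.0, -76.3]]
140 168 177 453 461 [[108.9, 83.8], [108.9, 78.4], [109.4, -71.8], [109.5, -76.7]]
180 173 181 448 456 [[87.0, 83.7], [87.0, 78.7], [87.6, -71.4], [87.6, -76.5]]
plate top far/near edge mid & sides at z=81+-
[[80.5, 0.2], [-1.8, 0.3], [80.4, 29.6], [80.6, -30.0]]
[[81.6, 0.2], [1.8, 0.3], [81.5, 28.7], [81.7, -29.2]]
[[43.96170835 -0.30689273]]
```

View pics/t2c.png

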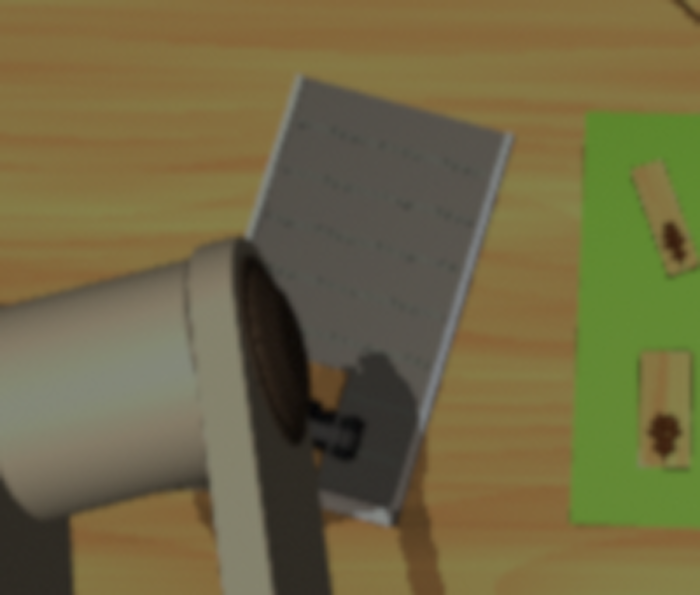

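Run:
```python
from h import *
im=cv2.imread("pics/w3.png"); c=np.load("w3.npy",allow_pickle=True).item()
a=np.radians(-15); S=np.array([389.3,209.2]); ex=np.array([np.cos(a),np.sin(a)])
for v in (312,316,320,324,328,340): print(v,((ray(c,[[192,v],[440,v]],26)[:,:2]-S)@ex).round(1), ((ray(c,[[200,v]],6)[:,:2]-S)@ex).round(1))
```

```text
312 [12.2 12.8] [0.7]
316 [ 9.6 10.1] [-2.2]
320 [6.9 7.4] [-5.2]
324 [4.2 4.8] [-8.1]
328 [1.5 2.1] [-11.1]
340 [-6.8 -6.2] [-20.3]
```

View pics/w3c.png

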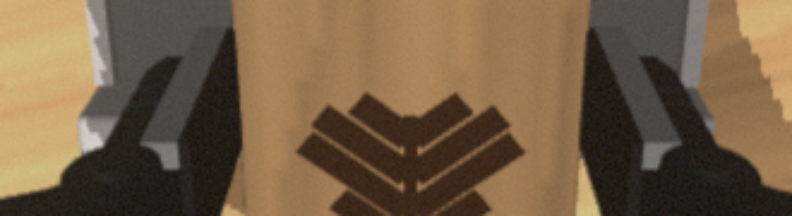

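The stop's inner face and the tray line agree within about 3 mm. I'm lowering with a small gap to the stop.

arm_command --moves '[[[0.003, 0.001, -0.025], [0, 0, 0], 0.05], [[0.003, 0.001, -0.045], [0, 0, 0], 0.05], [[0.003, 0.001, -0.057], [0, 0, 0], 0.05], [[0.003, 0.001, -0.062], [0, 0, 0], 0.05], [[0.003, 0.001, -0.065], [0, 0, 0], 0.05], [[0.003, 0.001, -0.066], [0, 0, 0], 0.05], [[0.003, 0.001, -0.066], [0, 0, 0], 0.05], [[0.003, 0.001, -0.066], [0, 0, 0], 0.05]]'

```text
time: 4.95
tool_pos: [434.7, 198.9, 6.8]
ee_rot: [0.43, -0.56, 0.561, -0.431]
ft_force: [-0.7, -0.1, -0.7]
opening: 59.0
```

arm_command --moves '[[[0, 0, -0.001], [0, 0, 0], 0.05], [[0, 0, -0.001], [0, 0, 0], 0.05], [[0, 0, -0.001], [0, 0, 0], 0.068], [[0, 0, -0.001], [0, 0, 0], 0.085], [[0, 0, 0.002], [0, 0, 0], 0.085], [[0, 0, 0.02], [0, 0, 0], 0.085], [[0, 0, 0.06], [0, 0, 0], 0.085], [[0, 0, 0.094], [0, 0, 0], 0.085]]'

```text
time: 5.62
tool_pos: [433.5, 198.9, 101.3]
ee_rot: [-0.432, 0.561, -0.56, 0.431]
ft_force: [1.2, 0.1, 1.2]
opening: 84.9
```

Run:
```python
from h import *
plan([448.3,-176.5,100],-18)
```

```text
shift mm [  14.8 -375.4   -1.3] turn [ 0.02 -0.09 -3.12] | tcp [433.5 198.9 101.3] F [1.2 0.1 1.2] open 84.9 t 5.62 q6 2.1
```

arm_command --moves '[[[0.001, -0.03, 0], [0, 0, -3], 0.085], [[0.003, -0.07, 0], [0, 0, -3], 0.085], [[0.004, -0.11, 0], [0, 0, -3], 0.085], [[0.006, -0.15, 0], [0, 0, -3], 0.085], [[0.008, -0.19, 0], [0, 0, -3], 0.085], [[0.01, -0.23, 0], [0, 0, -3], 0.085], [[0.011, -0.27, 0], [0, 0, -3], 0.085], [[0.013, -0.31, 0], [0, 0, -3], 0.085]]'

```text
time: 6.28
tool_pos: [446.7, -112.9, 100.4]
ee_rot: [0.416, -0.572, 0.572, -0.416]
ft_force: [1.7, 1.0, 0.4]
opening: 85.0
```

arm_command --moves '[[[0.001, -0.03, 0], [0, 0, 0], 0.085], [[0.002, -0.055, -0.02], [0, 0, 0], 0.085], [[0.002, -0.065, -0.04], [0, 0, 0], 0.085], [[0.002, -0.065, -0.05], [0, 0, 0], 0.085], [[0.002, -0.065, -0.05], [0, 0, 0], 0.085]]'

```text
time: 6.7
tool_pos: [447.9, -175.5, 48.0]
ee_rot: [-0.416, 0.573, -0.571, 0.415]
ft_force: [-0.8, -0.2, 0.2]
opening: 85.3
```

```bash
cat >> h.py <<'E'
A=np.radians(-15); EX=np.array([np.cos(A),np.sin(A)]); EY=np.array([-EX[1],EX[0]]); S=np.array([389.3,209.2])
def tr(x,y): return (S+x*EX+y*EY).round(1)
def intray(w): w=np.atleast_2d(w)[:,:2]-S; return np.c_[w@EX,w@EY]
def wood(im,c,ztop):
    "wood-coloured region inside the tray floor, tray-frame bounds at height ztop"
    h=cv2.cvtColor(im,cv2.COLOR_BGR2HSV)
    m=np.zeros(im.shape[:2],np.uint8)
    q=np.array([[*tr(a,b),ztop] for a,b in((2,-66),(268,-66),(268,70),(2,70))]); cv2.fillPoly(m,[proj(c,q).astype(int)],1)
    m&=((h[...,0]<30)&(h[...,1]>75)).astype(np.uint8); m=cv2.morphologyEx(m,cv2.MORPH_OPEN,np.ones((3,3)))
    v,u=np.nonzero(m); t=intray(ray(c,np.c_[u,v],ztop)); return m,t
E
python3 - <<'E'
from h import *
plan([448.3,-176.5,4],-18)
im,c=snap("top","t3.png"); m,t=wood(im,c,16)
print(t.min(0),t.max(0),len(t)); r=cv2.minAreaRect(t.astype(np.float32)); print(r)
for p in plates(im,c): print(*p)
E
```

```text
shift mm [  0.4  -1.  -44. ] turn [-0.12 -0.18 -0.04] | tcp [ 447.9 -175.5   48. ] F [-0.8 -0.2  0.2] open 85.3 t 6.7 q6 1.35
[  5.6933424  -31.64010109] [87.3448973  30.84331623] 880
((46.474578857421875, -0.36881256103515625), (81.6356430053711, 62.43439865112305), 0.1280670017004013)
[432. 226.] [ 569.6 -319.1] [51.6 53.7] -89.1 -1.0
[370. 273.] [ 479.8 -191.7] [226.7 324.9] 89.1 -2.5
[319. 222.] [576.9 -45.4] [25.5 81.4] 20.7 -17.3
```

Plate60 lies square at tray x≈46.5, y≈−0.4. Next is plate48.

arm_command --moves '[[[0, -0.001, -0.025], [0, 0, 0], 0.085], [[0, -0.001, -0.038], [0, 0, 0], 0.08], [[0, -0.001, -0.043], [0, 0, 0], 0.065], [[0, -0.001, -0.044], [0, 0, 0], 0.04], [[0, -0.001, -0.044], [0, 0, 0], 0.04], [[0, -0.001, -0.044], [0, 0, 0], 0.04], [[0, -0.001, -0.044], [0, 0, 0], 0.04], [[0, -0.001, -0.044], [0, 0, 0], 0.04]]'

```text
time: 7.42
tool_pos: [449.8, -177.1, 7.1]
ee_rot: [0.416, -0.571, 0.572, -0.417]
ft_force: [-0.4, 3.3, 8.8]
opening: 46.5
```

Run:
```python
from h import *
print(tr(99.5,0)); plan([*tr(99.5,0),80],-15,10.6)
```

```text
[485.4 183.4]
 shift mm [ 35.6 360.5  72.9] turn [ 3.03 10.26  2.87] | tcp [ 449.8 -177.1    7.1] F [-0.4  3.3  8.8] open 46.5 t 7.42 q6 1.35
```

arm_command --moves '[[[0, 0, 0.03], [0, 0, 0], 0.04], [[0, 0, 0.07], [0, 0, 0], 0.04], [[0.001, 0.02, 0.09], [0, 0, 0], 0.04], [[0.004, 0.06, 0.09], [0, 0, 1], 0.04], [[0.008, 0.1, 0.09], [0, 0, 2], 0.04], [[0.012, 0.14, 0.09], [0, 0, 3], 0.04], [[0.016, 0.18, 0.09], [0, 0, 3], 0.04], [[0.02, 0.22, 0.09], [0, 0, 3], 0.04]]'

```text
time: 8.08
tool_pos: [469.1, 44.9, 96.8]
ee_rot: [0.431, -0.56, 0.561, -0.431]
ft_force: [1.0, -0.6, 0.1]
opening: 46.9
```

Run:
```python
from h import *
plan([*tr(99.5,0),60],-15,11)
```

```text
shift mm [ 16.3 138.5 -36.8] turn [ 2.84 10.71 -0.1 ] | tcp [469.1  44.9  96.8] F [ 1.  -0.6  0.1] open 46.9 t 8.08 q6 1.76
```

arm_command --moves '[[[0.004, 0.035, -0.005], [1, 3, 0], 0.04], [[0.008, 0.07, -0.01], [1.8, 6, 0], 0.04], [[0.012, 0.105, -0.02], [2.8, 10.7, 0], 0.04], [[0.015, 0.13, -0.03], [2.8, 10.7, 0], 0.04], [[0.016, 0.138, -0.037], [2.8, 10.7, 0], 0.04], [[0.016, 0.138, -0.037], [2.8, 10.7, 0], 0.04], [[0.016, 0.138, -0.037], [2.8, 10.7, 0], 0.04], [[0.016, 0.138, -0.037], [2.8, 10.7, 0], 0.04]]'

```text
time: 8.75
tool_pos: [485.3, 180.2, 59.7]
ee_rot: [-0.47, 0.612, -0.504, 0.387]
ft_force: [-0.2, -0.1, -0.5]
opening: 46.6
```

Run:
```python
from h import *
plan([*tr(99.5,0),19.5],-15,11)
im,c=snap("wrist","w4.png"); np.save("w4.npy",c,allow_pickle=True)
```

```text
shift mm [  0.1   3.2 -40.2] turn [ 0.03 -0.01 -0.09] | tcp [485.3 180.2  59.7] F [-0.2 -0.1 -0.5] open 46.6 t 8.75 q6 1.97
```

View pics/w4.png

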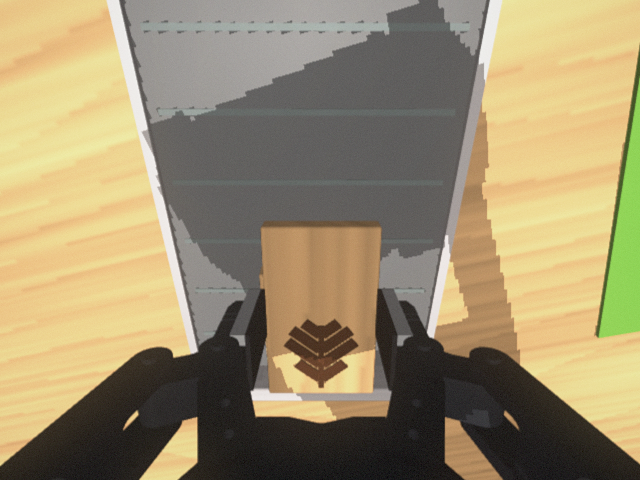

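Plate48 is held centred (far edge at row 222, leaf end at row 392), tilted and square. I'm lowering it.

arm_command --moves '[[[0, 0.003, -0.015], [0, 0, 0], 0.04], [[0, 0.003, -0.028], [0, 0, 0], 0.04], [[0, 0.003, -0.036], [0, 0, 0], 0.04], [[0, 0.003, -0.039], [0, 0, 0], 0.04], [[0, 0.003, -0.04], [0, 0, 0], 0.04], [[0, 0.003, -0.04], [0, 0, 0], 0.04]]'

```text
time: 9.3
tool_pos: [485.4, 183.7, 19.4]
ee_rot: [-0.47, 0.612, -0.504, 0.387]
ft_force: [-0.2, -0.2, -0.2]
opening: 46.4
```

Run:
```python
from h import *
plan([*tr(99.5,0),17.6],-15,11)
```

```text
shift mm [ 0.  -0.3 -1.8] turn [ 0.02 -0.04 -0.09] | tcp [485.4 183.7  19.4] F [-0.2 -0.2 -0.2] open 46.4 t 9.3 q6 1.97
```

arm_command --moves '[[[0, 0, -0.001], [0, 0, 0], 0.04], [[0, 0, -0.002], [0, 0, 0], 0.04], [[0, 0, -0.002], [0, 0, 0], 0.04], [[0, 0, -0.002], [0, 0, 0], 0.04]]'

```text
time: 9.63
tool_pos: [485.5, 184.0, 17.3]
ee_rot: [-0.471, 0.612, -0.504, 0.388]
ft_force: [1.8, -0.6, 2.2]
opening: 46.8
```

It has touched down (2 N). I'm releasing and retreating along the tool axis.

arm_command --moves '[[[0, 0, 0], [0, 0, 0], 0.06], [[0, 0, 0], [0, 0, 0], 0.075], [[0, 0, 0], [0, 0, 0], 0.075], [[0.004, -0.001, 0.02], [0, 0, 0], 0.075], [[0.011, -0.003, 0.055], [0, 0, 0], 0.08], [[0.017, -0.004, 0.088], [-1.5, -5, 0], 0.08], [[0.017, -0.004, 0.088], [-2.8, -10.7, 0], 0.08], [[0, -0.03, 0.088], [-2.8, -10.7, 0], 0.08]]'

```text
time: 10.3
tool_pos: [486.7, 156.6, 107.1]
ee_rot: [0.429, -0.558, 0.562, -0.435]
ft_force: [0.9, -0.3, 0.1]
opening: 80.1
```

Run:
```python
from h import *
plan([444,-47,60],0.5)
```

```text
shift mm [ -42.7 -203.6  -47.1] turn [-0.1   0.61 15.23] | tcp [486.7 156.6 107.1] F [ 0.9 -0.3  0.1] open 80.1 t 10.3 q6 1.99
```

arm_command --moves '[[[-0.008, -0.037, 0], [0, 0.5, 7], 0.08], [[-0.016, -0.075, 0], [0, 0.5, 14], 0.08], [[-0.024, -0.113, -0.005], [0, 0.5, 15.2], 0.08], [[-0.032, -0.15, -0.015], [0, 0.5, 15.2], 0.08], [[-0.039, -0.185, -0.03], [0, 0.5, 15.2], 0.08], [[-0.043, -0.202, -0.04], [0, 0.5, 15.2], 0.08], [[-0.043, -0.203, -0.047], [0, 0.5, 15.2], 0.08], [[-0.043, -0.203, -0.047], [0, 0.5, 15.2], 0.08]]'

```text
time: 10.97
tool_pos: [441.3, -49.6, 56.8]
ee_rot: [0.503, -0.502, 0.497, -0.498]
ft_force: [-1.0, 0.0, -0.4]
opening: 80.0
```

Run:
```python
from h import *
plan([444,-47,8],0.5)
im,c=snap("top","t4.png"); m,t=wood(im,c,20)
print(t.min(0),t.max(0),len(t))
for a in (20,40,60,75,90,105,120,135,140): 
    s=t[abs(t[:,0]-a)<1.5]
    if len(s): print(a,s[:,1].min().round(1),s[:,1].max().round(1))
cv2.imwrite('pics/t4c.png',cv2.resize(im[170:320,170:340],None,fx=4,fy=4,interpolation=cv2.INTER_CUBIC))
```

```text
shift mm [  2.7   2.6 -48.8] turn [ 0.02 -0.59  0.32] | tcp [441.3 -49.6  56.8] F [-1.   0.  -0.4] open 80.0 t 10.97 q6 1.29
[  5.64134378 -32.45565378] [139.08462961  29.81553384] 1337
20 -30.9 29.4
40 -32.1 28.4
60 -31.0 29.6
75 -31.3 29.4
90 -26.2 24.5
105 -26.6 24.3
120 -26.9 23.3
135 -24.9 20.7
140 -21.1 14.5
```

View pics/t4c.png

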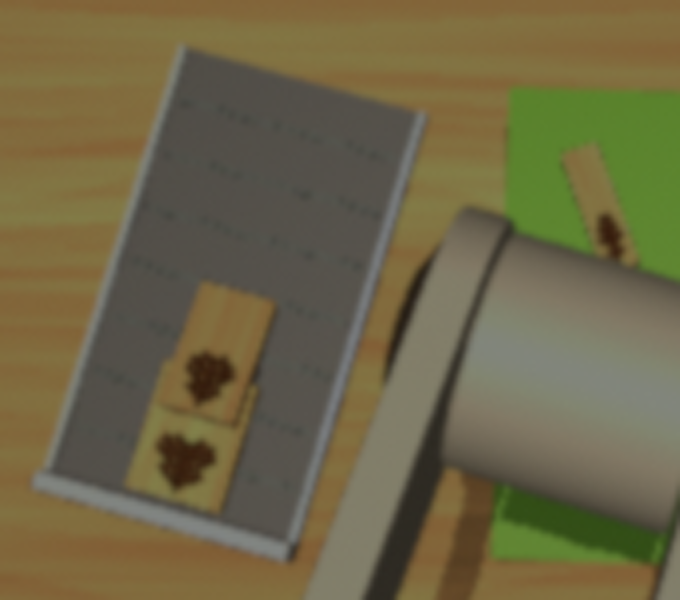

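Plate48 leans on plate60, centred, and covers only plate60's plain half. Next is plate36, with a slightly higher grip because the closing tips pressed on the mat.

arm_command --moves '[[[0.003, 0.003, -0.025], [0, -0.6, 0.3], 0.08], [[0.003, 0.003, -0.04], [0, -0.6, 0.3], 0.07], [[0.003, 0.003, -0.046], [0, -0.6, 0.3], 0.055], [[0.003, 0.003, -0.047], [0, -0.6, 0.3], 0.04], [[0.003, 0.003, -0.047], [0, -0.6, 0.3], 0.028], [[0.003, 0.003, -0.047], [0, -0.6, 0.3], 0.028], [[0.003, 0.003, -0.047], [0, -0.6, 0.3], 0.028], [[0.003, 0.003, -0.047], [0, -0.6, 0.3], 0.028]]'

```text
time: 11.68
tool_pos: [446.7, -45.7, 13.2]
ee_rot: [-0.502, 0.496, -0.499, 0.504]
ft_force: [-1.6, 8.4, 16.7]
opening: 28.4
```

The opening is 28 mm on a 36 mm plate, so that grip went wrong. I'm backing up to look.

arm_command --moves '[[[0, 0, 0], [0, 0, 0], 0.06], [[0, 0, 0], [0, 0, 0], 0.08], [[0, 0, 0.01], [0, 0, 0], 0.08], [[0, 0, 0.045], [0, 0, 0], 0.08], [[0, 0, 0.085], [0, 0, 0], 0.08], [[0, 0, 0.085], [0, 0, 0], 0.08]]'

```text
time: 12.18
tool_pos: [447.9, -46.7, 103.6]
ee_rot: [-0.501, 0.494, -0.501, 0.504]
ft_force: [1.2, -0.5, 2.3]
opening: 79.9
```

Run:
```python
from h import *
im,c=snap("wrist","w5.png")
for p in plates(im,c): print(*p)
plan([444,-47,8],0.5)
```

```text
[444. 326.] [ 386. -142.] [35.8 46.5] -90.5 -8.7
[321. 243.] [443.2 -46.8] [36.2 81.2] -0.6 -17.7
[323.  47.] [565.7 -47.1] [24.2 58.6] 20.8 -7.5
 shift mm [ -3.1  -0.5 -92.6] turn [ 0.17  0.5  -0.12] | tcp [447.1 -46.5 100.6] F [ 0.5  0.7 -0.8] open 80.2 t 12.23 q6 1.29
```

View pics/w5.png

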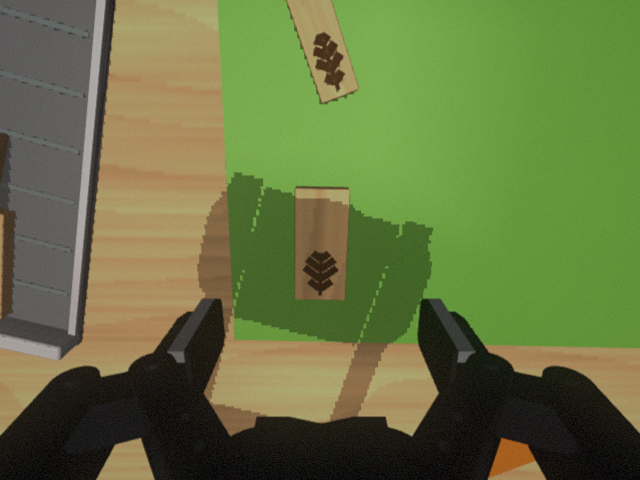

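Plate36 at (321,243) is undisturbed; the tips closed just above it. I'm retrying lower.

arm_command --moves '[[[-0.003, 0, -0.04], [0, 0.5, -1.2], 0.075], [[-0.003, 0, -0.07], [0, 0.5, -1.2], 0.065], [[-0.003, 0, -0.088], [0, 0.5, -1.2], 0.055], [[-0.003, 0, -0.094], [0, 0.5, -1.2], 0.05], [[-0.003, 0, -0.097], [0, 0.5, -1.2], 0.05], [[-0.003, 0, -0.097], [0, 0.5, -1.2], 0.05]]'

```text
time: 12.73
tool_pos: [441.6, -45.8, 0.1]
ee_rot: [-0.5, 0.505, -0.5, 0.495]
ft_force: [-0.5, 0.1, 0.2]
opening: 49.9
```

arm_command --moves '[[[0, 0, 0], [0, 0, 0], 0.042], [[0, 0, 0], [0, 0, 0], 0.03], [[0, 0, 0], [0, 0, 0], 0.03], [[0, 0, 0], [0, 0, 0], 0.03], [[0, 0, 0], [0, 0, 0], 0.03]]'

```text
time: 13.15
tool_pos: [444.1, -46.5, 2.0]
ee_rot: [-0.499, 0.503, -0.502, 0.496]
ft_force: [-6.0, -0.3, 32.5]
opening: 35.0
```

Gripped (35 mm). I'm lifting.

arm_command --moves '[[[0, 0, 0.02], [0, 0, 0], 0.03], [[0, 0, 0.06], [0, 0, 0], 0.03], [[0.002, 0.01, 0.095], [0, 0, -4], 0.03], [[0.015, 0.04, 0.1], [0, 0, -10], 0.03], [[0.03, 0.075, 0.1], [0, 0, -14.5], 0.03], [[0.045, 0.11, 0.1], [0, 0, -14.5], 0.03], [[0.058, 0.14, 0.1], [0, 0, -14.5], 0.03], [[0.058, 0.14, 0.1], [0, 0, -14.5], 0.03]]'

```text
time: 13.82
tool_pos: [501.7, 98.3, 100.2]
ee_rot: [-0.432, 0.562, -0.559, 0.43]
ft_force: [1.1, 0.1, -0.4]
opening: 34.9
```

Run:
```python
from h import *
plan([*tr(154,-0.5),60],-15,10.6)
```

```text
shift mm [ 36.2  70.6 -40.2] turn [ 2.62  9.94 -0.07] | tcp [501.7  98.3 100.2] F [ 1.1  0.1 -0.4] open 34.9 t 13.82 q6 1.87
```

arm_command --moves '[[[0.015, 0.03, -0.01], [1.3, 5, 0], 0.03], [[0.028, 0.055, -0.02], [2.6, 9.9, 0], 0.03], [[0.036, 0.07, -0.03], [2.6, 9.9, 0], 0.03], [[0.036, 0.071, -0.038], [2.6, 9.9, 0], 0.03], [[0.036, 0.071, -0.04], [2.6, 9.9, 0], 0.03], [[0.036, 0.071, -0.04], [2.6, 9.9, 0], 0.03]]'

```text
time: 14.32
tool_pos: [535.6, 164.5, 59.0]
ee_rot: [-0.469, 0.61, -0.507, 0.388]
ft_force: [-0.6, -0.2, -0.8]
opening: 35.3
```

Run:
```python
from h import *
plan([*tr(154,-0.5),19],-15,10.6)
im,c=snap("wrist","w6.png")
# top-edge rows of the held plate give its offset along the tool: project TCP-relative candidates
o=manip.get_obs(); t=np.radians(10.6); ux=np.r_[EX*np.cos(t),-np.sin(t)]; uz=np.r_[EX*np.sin(t),np.cos(t)]
for k in (1,4,6): print(k,[proj(c,o["tool_pos"]+uz*(k+5)+s*40*ux)[0].round(1).tolist() for s in(1,-1)])
```

```text
shift mm [  2.3   4.4 -40. ] turn [ 0.14 -0.1   0.05] | tcp [535.6 164.5  59. ] F [-0.6 -0.2 -0.8] open 35.3 t 14.32 q6 1.94
1 [[320.8, 219.1], [321.1, 388.9]]
4 [[320.9, 221.2], [321.1, 393.7]]
6 [[320.9, 222.7], [321.1, 397.0]]
```

View pics/w6.png

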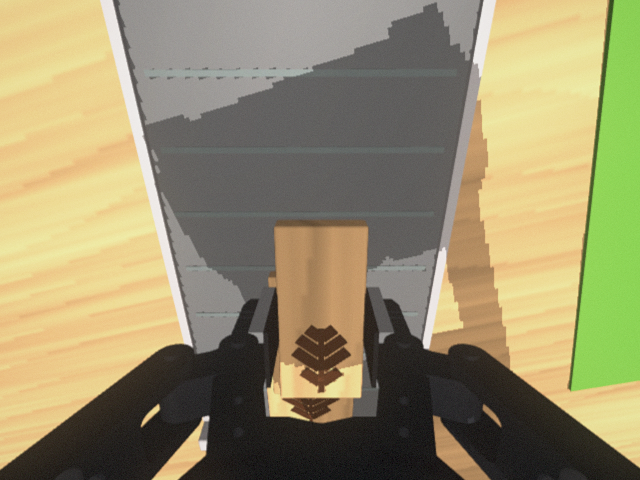

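Plate36 is held centred (far edge at row 226, leaf end at row 398) with its centre about 6 mm above the TCP. I'm lowering.

arm_command --moves '[[[0.002, 0.004, -0.015], [0, 0, 0], 0.03], [[0.002, 0.004, -0.03], [0, 0, 0], 0.03], [[0.002, 0.004, -0.039], [0, 0, 0], 0.03], [[0.002, 0.004, -0.043], [0, 0, 0], 0.03], [[0.002, 0.004, -0.044], [0, 0, 0], 0.03], [[0.002, 0.004, -0.044], [0, 0, 0], 0.03]]'

```text
time: 14.87
tool_pos: [538.3, 168.7, 15.6]
ee_rot: [-0.468, 0.61, -0.508, 0.388]
ft_force: [-0.2, 0.7, 0.6]
opening: 34.7
```

Run:
```python
from h import *
plan([*tr(154,-0.5),12.5],-15,10.6)
```

```text
shift mm [-0.4  0.2 -3.1] turn [ 0.11 -0.03  0.09] | tcp [538.3 168.7  15.6] F [-0.2  0.7  0.6] open 34.7 t 14.87 q6 1.94
```

arm_command --moves '[[[0, 0, -0.001], [0, 0, 0], 0.03], [[0, 0, -0.002], [0, 0, 0], 0.03], [[0, 0, -0.002], [0, 0, 0], 0.03], [[0, 0, -0.002], [0, 0, 0], 0.03]]'

```text
time: 15.2
tool_pos: [538.2, 169.0, 13.2]
ee_rot: [-0.469, 0.61, -0.507, 0.388]
ft_force: [-0.4, -0.2, 0.3]
opening: 35.2
```

arm_command --moves '[[[0, 0, -0.001], [0, 0, 0], 0.03], [[0, 0, -0.001], [0, 0, 0], 0.03], [[0, 0, -0.001], [0, 0, 0], 0.03]]'

```text
time: 15.45
tool_pos: [538.2, 169.0, 12.0]
ee_rot: [-0.469, 0.61, -0.507, 0.388]
ft_force: [0.8, -0.1, 0.7]
opening: 35.2
```

arm_command --moves '[[[0, 0, -0.0005], [0, 0, 0], 0.03], [[0, 0, -0.0005], [0, 0, 0], 0.045], [[0, 0, -0.0005], [0, 0, 0], 0.06], [[0, 0, 0], [0, 0, 0], 0.06], [[0.004, -0.001, 0.02], [0, 0, 0], 0.06], [[0.011, -0.003, 0.055], [0, 0, 0], 0.06], [[0.017, -0.004, 0.088], [-1.5, -5, 0], 0.06], [[0.017, -0.004, 0.088], [-2.6, -9.9, 0], 0.06]]'

```text
time: 16.12
tool_pos: [559.2, 164.9, 106.0]
ee_rot: [0.428, -0.561, 0.562, -0.431]
ft_force: [1.9, -0.4, 0.0]
opening: 60.1
```

Run:
```python
from h import *
plan([577,-45,60],20.7)
```

```text
shift mm [  17.8 -209.9  -46. ] turn [-0.14  0.23 35.85] | tcp [559.2 164.9 106. ] F [ 1.9 -0.4  0. ] open 60.1 t 16.12 q6 1.99
```

arm_command --moves '[[[0.002, -0.035, 0], [0, 0, 7], 0.06], [[0.006, -0.07, 0], [0, 0, 14], 0.06], [[0.01, -0.11, 0], [0, 0, 21], 0.06], [[0.014, -0.15, -0.01], [0, 0, 28], 0.06], [[0.017, -0.185, -0.02], [0, 0.2, 35], 0.06], [[0.018, -0.205, -0.03], [0, 0.2, 35.8], 0.06], [[0.018, -0.21, -0.036], [0, 0.2, 35.8], 0.06], [[0.018, -0.21, -0.036], [0, 0.2, 35.8], 0.06]]'

```text
time: 16.78
tool_pos: [572.4, -46.6, 62.5]
ee_rot: [0.585, -0.405, 0.4, -0.578]
ft_force: [0.5, -0.2, 0.4]
opening: 59.9
```

Run:
```python
from h import *
im,c=snap("wrist")
for p in plates(im,c): print(*p)
plan([577,-45,3],20.7)
im,c=snap("top","t5.png"); m,t=wood(im,c,20)
print(t.min(0),t.max(0),len(t))
for a in (20,40,60,75,90,105,120,135,145,160,175,185,193): 
    s=t[abs(t[:,0]-a)<1.5]
    if len(s): print(a,s[:,1].min().round(1),s[:,1].max().round(1))
cv2.imwrite('pics/t5c.png',cv2.resize(im[170:320,170:340],None,fx=4,fy=4,interpolation=cv2.INTER_CUBIC))
```

```text
[437. 403.] [ 530.6 -158.9] [110.6 260.8] 105.5 -23.6
[226. 348.] [491.3  -6.9] [38.4 89.9] 10.4 -1.6
[318. 246.] [576.8 -43.1] [24.1 80.5] 20.8 -19.1
 shift mm [  4.3   0.3 -60.3] turn [ 0.23 -0.61  0.12] | tcp [572.7 -45.3  63.3] F [0.2 0.7 0. ] open 59.6 t 16.83 q6 1.0
[  5.64134378 -32.45565378] [196.50183948  29.81553384] 1706
20 -30.9 29.4
40 -32.1 28.4
60 -31.0 29.6
75 -31.3 29.4
90 -26.2 24.5
105 -26.6 23.5
120 -26.9 23.3
135 -24.9 20.7
145 -19.6 16.7
160 -19.9 16.4
175 -20.2 15.4
185 -22.0 16.0
193 -19.8 15.9
```

View pics/t5c.png

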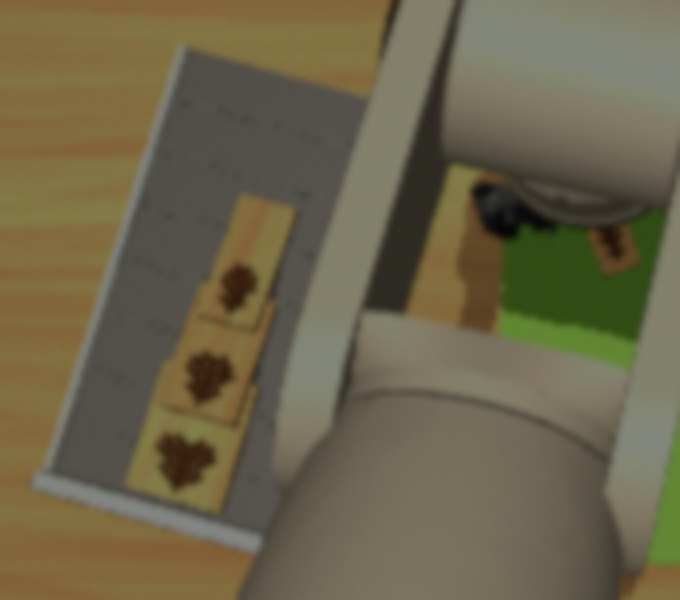

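Plate36 leans correctly (row of three, each leaf uncovered). Last is plate24.

arm_command --moves '[[[0.004, 0.001, -0.025], [0, -0.6, 0.1], 0.055], [[0.004, 0.001, -0.04], [0, -0.6, 0.1], 0.045], [[0.004, 0.001, -0.048], [0, -0.6, 0.1], 0.04], [[0.004, 0.001, -0.053], [0, -0.6, 0.1], 0.04], [[0.004, 0.001, -0.053], [0, -0.6, 0.1], 0.04], [[0.004, 0.001, -0.053], [0, -0.6, 0.1], 0.04]]'

```text
time: 17.38
tool_pos: [577.5, -43.6, 11.7]
ee_rot: [0.583, -0.4, 0.403, -0.581]
ft_force: [0.1, -0.9, 0.2]
opening: 40.0
```

Run:
```python
from h import *
plan([577,-44.3,5.5],20.7)
```

```text
shift mm [-0.5 -0.7 -6.2] turn [ 0.27  0.11 -0.14] | tcp [577.5 -43.6  11.7] F [ 0.1 -0.9  0.2] open 40.0 t 17.38 q6 1.0
```

arm_command --moves '[[[0, -0.001, -0.004], [0, 0, 0], 0.04], [[0, -0.001, -0.007], [0, 0, 0], 0.035], [[0, -0.001, -0.007], [0, 0, 0], 0.03], [[0, -0.001, -0.007], [0, 0, 0], 0.018], [[0, -0.001, -0.007], [0, 0, 0], 0.018], [[0, -0.001, -0.007], [0, 0, 0], 0.018], [[0, -0.001, -0.007], [0, 0, 0], 0.018]]'

```text
time: 17.97
tool_pos: [577.2, -45.0, 4.1]
ee_rot: [0.583, -0.4, 0.403, -0.581]
ft_force: [0.4, -0.3, 0.8]
opening: 22.7
```

Gripped (22.7 mm). I'm lifting and moving to the tray.

arm_command --moves '[[[0, 0, 0.03], [0, 0, 0], 0.018], [[0, 0, 0.07], [0, 0, -5], 0.018], [[0, 0.02, 0.095], [0, 0, -12], 0.018], [[0.002, 0.05, 0.1], [0, 0, -19], 0.018], [[0.004, 0.085, 0.1], [0, 0, -26], 0.018], [[0.006, 0.12, 0.1], [0, 0, -33], 0.018], [[0.008, 0.145, 0.1], [0, 0, -35.7], 0.018], [[0.008, 0.145, 0.1], [0, 0, -35.7], 0.018]]'

```text
time: 18.63
tool_pos: [585.0, 104.3, 104.1]
ee_rot: [0.432, -0.56, 0.561, -0.43]
ft_force: [-0.7, 0.3, -0.5]
opening: 23.2
```

Run:
```python
from h import *
plan([*tr(209.5,0),60],-15,10.6)
```

```text
shift mm [  6.7  50.7 -44.1] turn [ 2.92 10.16 -0.05] | tcp [585.  104.3 104.1] F [-0.7  0.3 -0.5] open 23.2 t 18.63 q6 1.88
```

arm_command --moves '[[[0.003, 0.02, -0.01], [1.5, 5, 0], 0.018], [[0.005, 0.04, -0.02], [2.9, 10.2, 0], 0.018], [[0.007, 0.051, -0.035], [2.9, 10.2, 0], 0.018], [[0.007, 0.051, -0.042], [2.9, 10.2, 0], 0.018], [[0.007, 0.051, -0.044], [2.9, 10.2, 0], 0.018], [[0.007, 0.051, -0.044], [2.9, 10.2, 0], 0.018]]'

```text
time: 19.13
tool_pos: [591.6, 150.4, 59.4]
ee_rot: [-0.47, 0.609, -0.507, 0.389]
ft_force: [0.2, -0.5, 0.2]
opening: 23.0
```

Run:
```python
from h import *
plan([*tr(209.5,0),17],-15,10.6)
im,c=snap("wrist","w7.png")
o=manip.get_obs(); t=np.radians(10.6); ux=np.r_[EX*np.cos(t),-np.sin(t)]; uz=np.r_[EX*np.sin(t),np.cos(t)]
for k in (1,4,6): print(k,[proj(c,o["tool_pos"]+uz*(k+5)+s*40*ux)[0].round(1).tolist() for s in(1,-1)])
```

```text
shift mm [  0.1   4.6 -42.4] turn [ 0.11 -0.03 -0.15] | tcp [591.6 150.4  59.4] F [ 0.2 -0.5  0.2] open 23.0 t 19.13 q6 1.91
1 [[321.0, 219.2], [320.5, 389.3]]
4 [[321.0, 221.3], [320.5, 394.1]]
6 [[321.0, 222.7], [320.5, 397.4]]
```

View pics/w7.png

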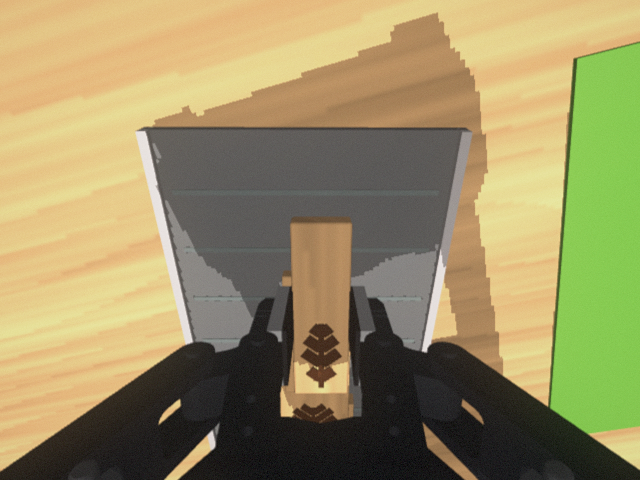

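Plate24 is held centred (far edge at row 221, leaf end at row 394). I'm lowering.

arm_command --moves '[[[0, 0.004, -0.015], [0, 0, 0], 0.018], [[0, 0.004, -0.03], [0, 0, 0], 0.018], [[0, 0.004, -0.038], [0, 0, 0], 0.018], [[0, 0.004, -0.042], [0, 0, 0], 0.018], [[0, 0.004, -0.043], [0, 0, 0], 0.018], [[0, 0.004, -0.043], [0, 0, 0], 0.018]]'

```text
time: 19.68
tool_pos: [592.3, 154.8, 17.6]
ee_rot: [-0.469, 0.61, -0.507, 0.389]
ft_force: [-0.2, 0.0, -1.0]
opening: 23.1
```

Run:
```python
from h import *
plan([*tr(209.5,0),14.4],-15,10.6)
```

```text
shift mm [-0.6  0.2 -3.2] turn [ 0.07 -0.01 -0.13] | tcp [592.3 154.8  17.6] F [-0.2  0.  -1. ] open 23.1 t 19.68 q6 1.91
```

arm_command --moves '[[[-0.0005, 0, -0.001], [0, 0, 0], 0.018], [[-0.0005, 0, -0.002], [0, 0, 0], 0.018], [[-0.0005, 0, -0.003], [0, 0, 0], 0.018], [[-0.0005, 0, -0.003], [0, 0, 0], 0.018], [[-0.0005, 0, -0.003], [0, 0, 0], 0.018]]'

```text
time: 20.1
tool_pos: [591.8, 155.0, 14.2]
ee_rot: [-0.47, 0.61, -0.507, 0.389]
ft_force: [0.6, 0.4, 1.2]
opening: 23.1
```

Light contact (1.2 N). I'm releasing.

arm_command --moves '[[[0, 0, 0], [0, 0, 0], 0.03], [[0, 0, 0], [0, 0, 0], 0.045], [[0, 0, 0], [0, 0, 0], 0.045], [[0.004, -0.001, 0.02], [0, 0, 0], 0.045], [[0.011, -0.003, 0.055], [0, 0, 0], 0.045], [[0.019, -0.005, 0.095], [0, 0, 0], 0.045], [[0.015, -0.03, 0.12], [-2.9, -10, 0], 0.045], [[0.015, -0.07, 0.13], [-2.9, -10, 0], 0.045]]'

```text
time: 20.77
tool_pos: [608.4, 86.7, 147.8]
ee_rot: [0.432, -0.557, 0.562, -0.432]
ft_force: [0.1, -0.4, 0.6]
opening: 45.1
```

arm_command --moves '[[[0, -0.035, 0.02], [0, 0, 0], 0.045], [[0, -0.075, 0.04], [0, 0, 0], 0.045], [[0, -0.115, 0.05], [0, 0, 0], 0.045], [[0, -0.155, 0.05], [0, 0, 0], 0.045], [[0, -0.195, 0.05], [0, 0, 0], 0.045], [[0, -0.225, 0.05], [0, 0, 0], 0.045], [[0, -0.24, 0.05], [0, 0, 0], 0.045], [[0, -0.24, 0.05], [0, 0, 0], 0.045]]'

```text
time: 21.43
tool_pos: [606.3, -157.9, 193.6]
ee_rot: [0.433, -0.561, 0.561, -0.428]
ft_force: [0.2, -0.1, -0.3]
opening: 45.3
```

Run:
```python
from h import *
im,c=snap("top","t6.png"); m,t=wood(im,c,20)
print(t.min(0),t.max(0),len(t))
for a in (20,40,60,75,90,105,120,135,145,160,175,185,193,200,215,230,240,248): 
    s=t[abs(t[:,0]-a)<1.5]
    if len(s): print(a,s[:,1].min().round(1),s[:,1].max().round(1))
h=cv2.cvtColor(im,cv2.COLOR_BGR2HSV)
v,u=np.nonzero((h[...,2]<60)&(h[...,1]>90)); tt=intray(ray(c,np.c_[u,v],20))
k=(tt[:,0]>2)&(tt[:,0]<260)&(abs(tt[:,1])<40); z=np.zeros(h.shape[:2],np.uint8); z[v[k],u[k]]=1
n,_,st,ce=cv2.connectedComponentsWithStats(z)
for i in range(1,n):
    if st[i,4]>15: print("leaf",intray(ray(c,ce[i],20)).round(1),st[i,4])
a=cv2.resize(im[170:320,170:320],None,fx=4,fy=4,interpolation=cv2.INTER_CUBIC)
im,c=snap("scene","s6.png"); cv2.imwrite('pics/s6c.png',cv2.resize(im[200:350,330:490],None,fx=4,fy=4,interpolation=cv2.INTER_CUBIC))
print(manip.get_obs()["tool_pos"],proj(c,[[*tr(0,0),6]]))
cv2.imwrite('pics/t6c.png',a)
```

```text
[  5.9194607  -32.45565378] [251.91384543  29.81553384] 1948
20 -30.9 29.4
40 -32.1 28.4
60 -31.0 29.6
75 -31.3 29.4
90 -26.2 24.5
105 -26.6 23.5
120 -26.9 23.3
135 -24.9 20.7
145 -19.6 16.7
160 -19.9 16.4
175 -20.2 15.4
185 -22.0 16.0
193 -19.8 15.9
200 -15.3 11.1
215 -14.9 10.1
230 -13.5 9.8
240 -15.3 10.5
248 -13.1 10.3
leaf [[139.   -0.9]] 23
leaf [[83.  -0.1]] 36
leaf [[29.8 -0.6]] 26
[ 606.58283422 -154.75411135  193.75423787] [[437.26047269 237.90186681]]
```

View pics/s6c.png

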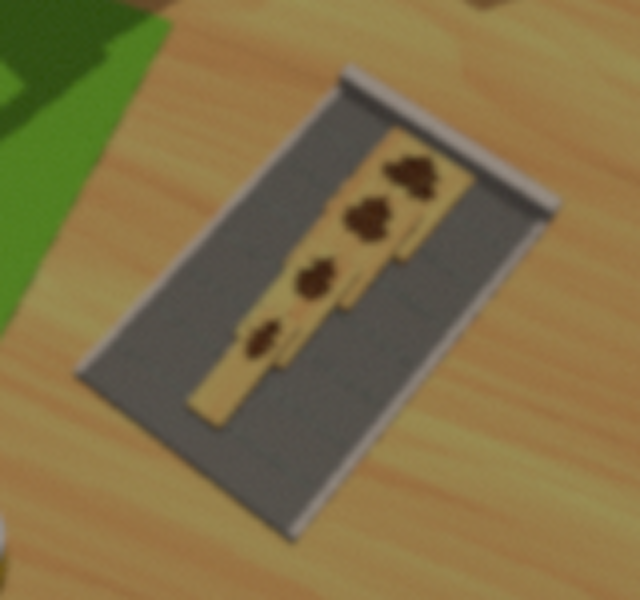

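View pics/t6c.png

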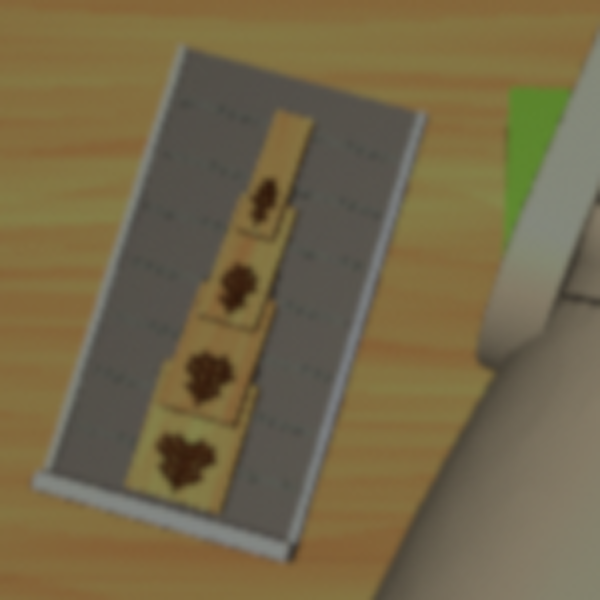

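Both views show the shingle complete: the leaves are uncovered, the tails step by about 56 mm, and the plates sit within 3 mm of the centre line. I'm handing in.

```bash
python3 -c "
from plant import manip
print(manip.job_done())"
```

```text
the job is handed in; nothing more can be done
None
```

I shingled all four plates leaf up along the middle of the tray, in the order 60, 48, 36, 24 mm, and handed the job in at about 21.5 s.

**Last checks (final top and scene pictures):**
- **60 mm plate:** it lies flat and square, with its leaf end about 6 mm from the stop (centre about 46.5 mm from it).
- **Other three plates:** each leans on the one before, with centres about 53, 56 and 55 mm farther along. All are within about 3 mm of the centre line and no leaf is covered. I set them down at about 11° (0.19 rad), but did not measure their tilt again after release.
- **Rest of the scene:** I never touched the jar, dabber or round stamps. I did not re-measure them at the end.

**What failed or disagreed:**
- My first grip on the 36 mm plate closed just above it. The plate stayed where it was, and a lower second try held, pressing on the mat with about 32 N.
- The wrist camera put the tray's centre line about 3 mm to one side of where the top camera did. That is well inside the 13 mm allowed.
- My final leaf colour mask picked out three of the four leaf spots, and missed the narrowest plate's. All four are plain in the pictures.

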